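# Load the specimen carrier under the leaf spring

### The arm

A 6-joint arm with a two-finger parallel gripper is mounted at the origin on the work surface. World frame = base frame: x ahead of the robot, y to its left, z up, the work surface at z = 0. Lengths are in m, angles in rad, forces in N, time in s.
With the tool pointing down it reaches from about 0.325 to 0.9 m from the base axis. Payload 6.1 kg.
Tool frame: the origin (TCP) lies midway between the tips of the shut fingers; the grasp point (between the pads) lies 19 mm behind it; z points along the fingers, y is the line along which they close (so a half turn about z gives the same grasp; the last joint's range is limited). The gripper opens to 87 mm and grips with 3 to 60 N. Pads are 19 mm wide; open, the fingers measure 117 mm over their backs; the gripper's body (75 mm by 190 mm) begins 51 mm behind the grasp point.
Start: joints at [1.077, 0.22, 1.526, -0, 1.395, -0.126], TCP at [0.225, 0.583, 0.223] pointing down, gripper open.
Joint ranges: [-2.98, 2.98], [-0.91, 2.08], [0.09, 2.57], [-1.24, 4.39], [0.2, 2.65], [-2.68, 2.68]. Speed limits (rad/s): [2.57, 2.57, 3.01, 3.14, 3.14, 3.14].

### API

Orientations are given as a rotation vector (axis times angle).
In Python, from plant import sense, read_camera, camera_info, finish_job gives the robot as it stands. The module is installed in compiled form; this text tells all that it offers.
- The arm moves only by the tool servo_tool, never from a script. Its argument "plan" is a list of rows, each a list of 7 numbers: the finger opening in cm, from 0 to 8.7, then the shift along the world's x, y, z in cm, then the turn, a rotation vector about the world's x, y, z in rad. In form: [[hand, dx, dy, dz, ax, ay, az], ...]. A call has 1 to 8 rows; each row is the pose to reach, as a shift and turn from the pose commanded when the call began; what a row does not reach only later rows make up. A row lasts 1/10 s, in which the tool goes at most 50 mm and 8.59 degrees, less where a joint would pass 70% of its speed; a pose out of reach is approached as far as the arm can. A call with a gripper value outside its range is refused whole. The fingers move at their own pace and stop on an object; "grip_force" is the grip in N (left out, the last holds). Time passes only in rows, so rows that repeat a pose let the fingers close. It gives the time, the measured TCP pose, the force, the opening and the grip force at its end, in the units of the state.
- sense(): the state, without advancing time (a new reading comes with each control period).
- read_camera(name): name is "scene" or "top"; returns the picture (480x640x3 uint8, blue, green, red); there is no depth.
- camera_info(name): a dict with "vertical_fov" (degrees; the focal length in pixels is half the picture's height over the tangent of half this angle, whatever the lens; pixels are square), "cx", "cy" (the principal point, pixels), "k1" (the pictures are not rectified: a ray, as slopes to the right and down, at radius r is drawn at 1 + k1 r^2 times it, then the intrinsics apply), "R" (3x3) and "t" (3): a world point X has camera coordinates R X + t. Camera axes: x right, y down, z forward; pixel columns grow to the right and rows downward; lengths in m; the calibration is good to about 2 mm. A picture is of the moment at which its call begins. camera_info takes no time and is no camera call.
- finish_job(): hands the job in; it is judged then, once.
The state is a dict: "time": time; "q": joint angles; "joint_velocities": joint speeds; "joint_torque": joint torques, N m; "eef_pos": TCP position; "tcp_rot": TCP orientation; "contact_force": force on the tool from outside, world axes, zero at the start; "moment": the same for the moment, N m; "finger_gap": opening from 0.0 (shut) to 1.0 (fully open); "gripper_force": force on a finger pad.
Only numpy, scipy, OpenCV 4.12 (cv2) and the standard library are available. Lean on these libraries where they do the work, as an engineer would, in place of code of your own. Each camera call takes 0.05 s, during which the arm holds its last target. There are 200 camera calls.

### The job

Press the blue specimen carrier down on its black tail pad until it lies flat on the bed of the track, and keep pressing it down while you push it under the bridge and the leaf spring until it is fully home against the red end stop and the brass lift pad has sprung up behind it. Then let go and leave it there. Use the fingertips only: do not lift or pinch the carrier, and leave the sample puck, the bottle and the mouse alone.

Things in the scene. Friction and masses are not known exactly. Their poses are not given: they have to be found in the camera images.
- track: Fixed aluminium loading track, base 245 x 92 mm; origin under its centre, x along the way the carrier is pushed. Channel 54 mm wide, dark steel bed 20 mm and side walls 30 mm above the counter. Red end stop's face at x = 103 mm. Polished, slippery
- bridge_edge (a point): Middle of the grey bridge bar's lower entry edge, at track x = 40 mm, 34.5 mm above the counter. The bar crosses the channel from x = 40 to 54 mm, top 44.5 mm above the counter. The carrier goes under it only when pressed down to within 2.5 mm of the bed
- carrier: Loose blue plate 120 x 50 x 12 mm, about 0.25 kg; origin under its centre, x to its nose (as the track's x). Starts on the raised lift pad, underside 26 mm above the counter, about 75 mm short of home. An orange rib 8.5 mm high crosses its top; a fingertip can push on its rear face, 22 mm behind the origin. Home: origin at track x = 43 mm, 20 mm above the counter; the rib stays before the bridge
- bay (a point): Centre of the black tail pad on the carrier's top, the place to press: 40 mm behind its origin; 38 mm above the counter at the start, 32 mm when pressed flat. The pad is 34 mm along x, 44 mm across; from this point it is 18 mm forward to the orange rib's rear face and 20 mm back to the tail edge
- pad (a joint): Sprung brass lift pad, 63 x 20 mm, in the bed at track x = -87 to -24 mm. Value: how far it is pressed down, m: 0 = fully up, top 6 mm above the bed; 0.006 = level with the bed; limit 0.008. Pushes up with about 7 N at 0, 13 N when level. Springs up behind the carrier's tail when the carrier is home
- leaf (a joint): Copper-coloured leaf spring with two prongs, sloping down from the bridge, track x = 54 to 93 mm. Value: angle its prongs are raised, rad: 0 at rest, tips about 5 mm lower than the top of a carrier lying on the bed; about 0.13 on the carrier, pressing on it with about 8 N
- puck_center (a point): Bystander: green round mounted sample, 32 mm across, 22 mm high, standing on the counter; its centre
- bottle_center (a point): Bystander: small amber bottle with red cap, 44 mm across, 90 mm high, standing on the counter; its centre
- mouse_center (a point): Bystander: grey computer mouse, 100 x 56 x 24 mm, on the counter; its centre
Not all that is in view belongs to the job. Of the things that look like the carrier, the smallest one is meant.

How it is judged:
On the way, in this order (a step that is already met when the one before it is completed fails the run):
1. the carrier is pressed down onto the bed by the fingers, before it goes under the leaf spring (z of carrier in the frame of track below 0.0225 m and contact force between the fingers and carrier above 3 N and value of joint pad above 0.003 m and value of joint leaf below 0.03 rad), for 0.05 s.
2. the fingers press it down as it slides under the leaf spring (value of joint leaf above 0.07 rad and contact force between the fingers and carrier above 3 N and value of joint pad above 0.003 m and x of carrier in the frame of track below 0.038 m), for 0.05 s.
At the end, for the whole second after the job is handed in: The carrier lies flat on the bed (within 2 mm, tilt under 0.04 rad), its nose within 4 mm of the red end stop, the leaf spring's prongs resting on it and the brass lift pad up behind it (within 2 mm of fully up); the carrier is at rest (x of carrier in the frame of track above 0.039 m and z of carrier in the frame of track below 0.022 m and angle between carrier's own z axis and vertical below 0.04 rad and angle between the x axis of carrier and the x axis of track, either way round below 0.1 rad and value of joint pad below 0.002 m and value of joint leaf above 0.07 rad and linear speed of carrier below 0.01 m/s); the robot touches nothing.
It fails at once if the carrier is lifted more than 10 mm above where it lay or tipped up (height (world z) of carrier above 0.036 m or angle between carrier's own z axis and vertical above 0.25 rad).
It fails at once if the puck, the bottle or the mouse is moved more than 15 mm (distance of any of puck_center, bottle_center, mouse_center from where it was at the start of the episode above 0.015 m).
It also fails if it takes over 35 s, if anything falls off the work surface, if the arm or the gripper's body presses on something with over 40 N, if the wrist force passes 120 N, or if a joint passes its speed limit or range.

## Working session

There is one attempt and no reset: what is moved stays moved. The work goes in short steps, Python scripts to look and compute and a tool call to move; the robot and the scene stay as the last step left them, time stands still between calls to the robot, and variables do not carry over. Pictures are saved under pics/ and viewed, at most 10 in all, crops included, and the job is handed in when it is done.

Besides the shell and the picture viewer there is one more tool, called after "Call:" by a JSON object that holds its "method" and its "body". servo_tool: Moves the arm, as the interface text tells. Its arguments: {"type":"object","properties":{"plan":{"type":"array"},"grip_force":{"type":"number"}},"required":["plan"]}

```bash
mkdir -p pics; cat > h.py <<'E'
import numpy as np, cv2
from plant import *
def K(n):
    i=camera_info(n); f=240/np.tan(np.radians(i["vertical_fov"])/2)
    return i,np.array([[f,0,i["cx"]],[0,f,i["cy"]],[0,0,1.]]),np.array([i["k1"],0,0,0.]),np.array(i["R"]),np.array(i["t"])
def proj(n,X):
    i,k,d,R,t=K(n); return cv2.projectPoints(np.atleast_2d(np.array(X,float)),cv2.Rodrigues(R)[0],t,k,d)[0][:,0]
def back(n,uv,z):
    i,k,d,R,t=K(n); p=cv2.undistortPoints(np.array(uv,float).reshape(-1,1,2),k,d)[:,0]
    r=np.c_[p,np.ones(len(p))]@R; c=-R.T@t; return c+r*((z-c[2])/r[:,2])[:,None]
E
python3 - <<'E'
from h import *
for n in("scene","top"):
    cv2.imwrite(f"pics/{n}0.png",read_camera(n)); i=K(n); print(n,i[0]["k1"],-i[3].T@i[4])
s=sense();print(s["time"],s["eef_pos"],s["tcp_rot"],s["contact_force"])
E
```

```text
scene -0.07433181131344613 [ 1.09443851 -0.52652796  0.6119391 ]
top 0.01998231504657707 [0.37388844 0.06742827 1.08172653]
0.1 [0.22445707 0.58270209 0.22153407] [-5.74350314e-01 -3.08808076e+00  2.68978594e-03] [-0.02590193 -0.13786094  0.62787094]
```

View pics/scene0.png

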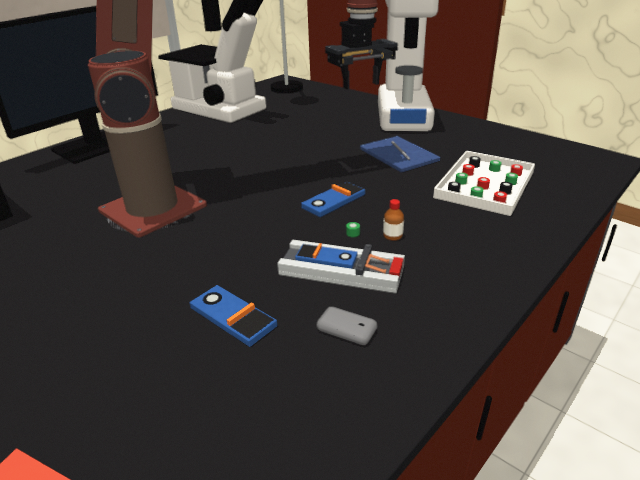

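View pics/top0.png

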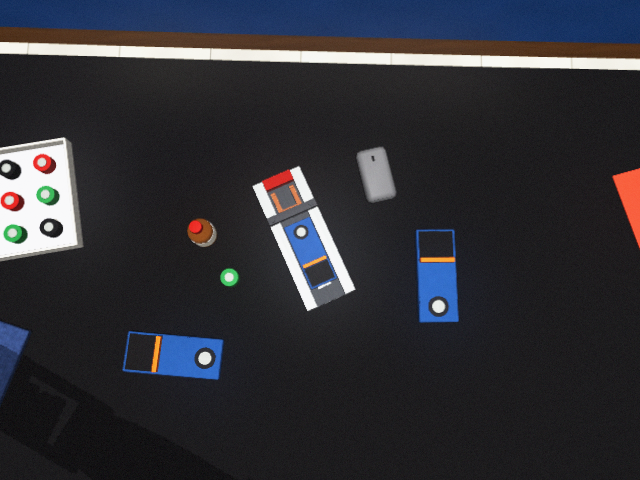

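Three things look like the carrier in the top view: (304,250) in the track, (437,276), and (173,355). The one in the track is the smallest and it's the one on the lift pad, so I choose it. The bystanders are the puck (229,277), bottle (201,232) and mouse (377,174). Next is the close crop.

```bash
python3 - <<'E'
from h import *
im=cv2.imread("pics/top0.png")[155:320,235:370]
cv2.imwrite("pics/crop.png",cv2.resize(im,None,fx=3.6,fy=3.6,interpolation=cv2.INTER_CUBIC))
E
```

```text
(no output)
```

View pics/crop.png

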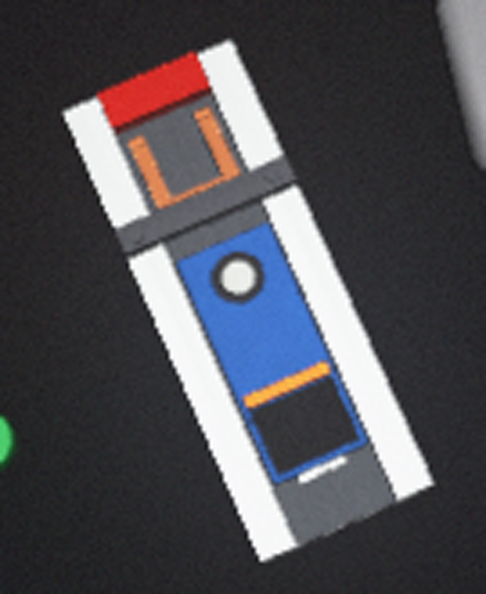

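The crop shows the carrier in its channel, tail toward lower right. Rib is at crop (288,385), black pad centre about (305,425), and the tail edge runs from (275,480) to (367,442). Now I compute the poses.

```bash
python3 - <<'E'
from h import *
from scipy.optimize import least_squares
off=np.array([235,155]); f=lambda p:(np.array(p,float)+.5)/3.6+off-.5
def fit(L,P,z):
    uv=f(P); L=np.array(L,float)
    def w(q):
        c,s=np.cos(q[2]),np.sin(q[2]); return np.c_[L@np.array([[c,s],[-s,c]])+q[:2],z*np.ones(len(L))]
    r=least_squares(lambda q:(proj("top",w(q))-uv).ravel(),[*back("top",uv.mean(0),.03)[0,:2],-.4])
    r2=least_squares(lambda q:(proj("top",w(q))-uv).ravel(),[*r.x[:2],r.x[2]+np.pi]); r=min(r,r2,key=lambda a:a.cost)
    print(r.x,np.degrees(r.x[2]),"resid px",r.fun.round(1)); return r.x
T=fit([[.1225,.046],[.1225,-.046],[-.1225,-.046],[-.1225,.046]],[(63,112),(233,40),(433,485),(262,560)],.03)
# carrier: tail corners, nose corners, z top .038
C=fit([[-.06,.025],[-.06,-.025],[.06,-.025],[.06,.025]],[(275,482),(367,442),(268,224),(177,262)],.038)
u=np.array([np.cos(T[2]),np.sin(T[2])]);n=np.array([-u[1],u[0]])
d=C[:2]-T[:2];print("carrier in track",d@u,d@n,"u",u)
B=T[:2]+u*(-.032-.04); print("bay",B, "home bay",T[:2]+u*.003)
# scene check
for nm,x,y,z in[("stopTopmid",.1125,0,.03),("bridge",.047,0,.0445),("bay",-.072,0,.038),("tailL",-.1225,.046,.03),("tailR",-.1225,-.046,.03)]:
    p=T[:2]+u*x+n*y; print(nm,proj("scene",[*p,z]),proj("top",[*p,z]))
for nm,uv,z in[("puck",(229,277),.022),("bottle",(198,229),.09),("mouse",(377,174),.024)]: 
    p=back("top",[uv],z)[0][:2];print(nm,p,(p-T[:2])@u,(p-T[:2])@n)
E
```

```text
[0.55029534 0.10616351 0.44464434] 25.476244221638336 resid px [ 0.2 -0.2 -0.2 -0.2  0.3 -0.2 -0.3  0.5]
[0.52151803 0.0927992  0.44567349] 25.53520999382895 resid px [-0.2  0.8  0.5  0.2  0.2 -0.9 -0.5 -0.2]
carrier in track -0.03172758463173561 0.00031337194755941787 u [0.9027637  0.43013683]
bay [0.48529635 0.07519365] home bay [0.55300363 0.10745392]
stopTopmid [[393.92125437 265.85345952]] [[278.00333462 180.44816453]]
bridge [[362.04160303 255.316067  ]] [[292.10863056 211.28479754]]
bay [[306.00626518 249.90081384]] [[319.50986211 273.08355615]]
tailL [[290.77119611 238.37689501]] [[307.13272578 310.73319459]]
tailR [[275.66402498 261.9786972 ]] [[355.2430971  289.16300433]]
puck [0.47604033 0.23486172] -0.011676889183946708 0.14812388879245006
bottle [0.54865205 0.28001801] 0.07329772488583611 0.15765638127557965
mouse [ 0.67040567 -0.02442174] 0.052261726490566804 -0.16955149709468553
```

```bash
python3 - <<'E'
from h import *
from scipy.spatial.transform import Rotation as Ro
s=sense(); M=Ro.from_rotvec(s["tcp_rot"]).as_matrix(); print(M.round(3))
a=np.arctan2(M[1,1],M[0,1]); th=.4446+np.pi/2
print("turn z",[(th-a+k*np.pi) for k in(-2,-1,0,1)], "q",np.array(s["q"]).round(3))
tgt=np.array([.4853,.0752])+.0065*np.array([.9028,.4301]); print("delta cm",(tgt-s["eef_pos"][:2])*100,"tgt",tgt)
E
```

```text
[[-0.933  0.36  -0.001]
 [ 0.36   0.933 -0.002]
 [ 0.    -0.002 -1.   ]]
turn z [np.float64(-5.470808986588838), np.float64(-2.329216332999045), np.float64(0.8123763205907482), np.float64(3.9539689741805413)] q [ 1.077  0.221  1.527  0.     1.395 -0.126]
delta cm [ 26.67111303 -50.47064383] tgt [0.4911682  0.07799565]
```

Call:
{"method": "servo_tool", "body": {"plan": [[0, 2.7, -5, 0, 0, 0, 0.1], [0, 5.3, -10, 0, 0, 0, 0.2], [0, 7.9, -15, 0, 0, 0, 0.3], [0, 10.5, -20, 0, 0, 0, 0.4], [0, 13.2, -25, 0, 0, 0, 0.5], [0, 15.8, -30, 0, 0, 0, 0.6], [0, 18.5, -35, 0, 0, 0, 0.7], [0, 21.1, -40, 0, 0, 0, 0.8]]}}

```text
time: 0.9
eef_pos: [0.4117, 0.2275, 0.2224]
tcp_rot: [-0.68, 3.067, 0.0]
contact_force: [1.2, 1.1, -0.3]
finger_gap: 0.357
gripper_force: 0.0
```

Call:
{"method": "servo_tool", "body": {"plan": [[0, 2.6, -5, 0, 0, 0, 0.012], [0, 5.6, -10.5, -4, 0, 0, 0.012], [0, 5.6, -10.5, -8, 0, 0, 0.012], [0, 5.6, -10.5, -12, 0, 0, 0.012], [0, 5.6, -10.5, -14, 0, 0, 0.012], [0, 5.6, -10.5, -14, 0, 0, 0.012], [0, 5.6, -10.5, -14, 0, 0, 0.012], [0, 5.6, -10.5, -14, 0, 0, 0.012]]}}

```text
time: 1.7
eef_pos: [0.4689, 0.1249, 0.0845]
tcp_rot: [-0.692, 3.061, -0.001]
contact_force: [0.5, 0.3, -0.0]
finger_gap: 0.003
gripper_force: 0.0
```

```bash
cat > st.py <<'E'
from h import *
from scipy.spatial.transform import Rotation as Ro
s=sense(); M=Ro.from_rotvec(s["tcp_rot"]).as_matrix(); p=s["eef_pos"]
u=np.array([.9028,.4301]);n=np.array([-u[1],u[0]]);d=p[:2]-[.5503,.1062]
print("t",s["time"],"pos",p.round(4),"track",(d@u).round(4),(d@n).round(4),"yaw err",np.arctan2(M[1,1],M[0,1])-.4446-np.pi/2,"tilt",M[:2,2].round(3),"F",np.array(s["contact_force"]).round(1),"gap",s["finger_gap"])
E
python3 st.py; python3 -c "
from h import *
for n in('scene','top'):
    im=read_camera(n); c=im[150:350,220:460] if n=='scene' else im[155:320,235:370]
    cv2.imwrite(f'pics/{n}1.png',cv2.resize(c,None,fx=3,fy=3,interpolation=cv2.INTER_CUBIC))"
```

```text
t 1.7 pos [0.4689 0.1249 0.0845] track -0.0654 0.0518 yaw err 0.00017045637523604995 tilt [0.003 0.   ] F [ 0.5  0.3 -0. ] gap 0.0029392195552085626
```

View pics/scene1.png

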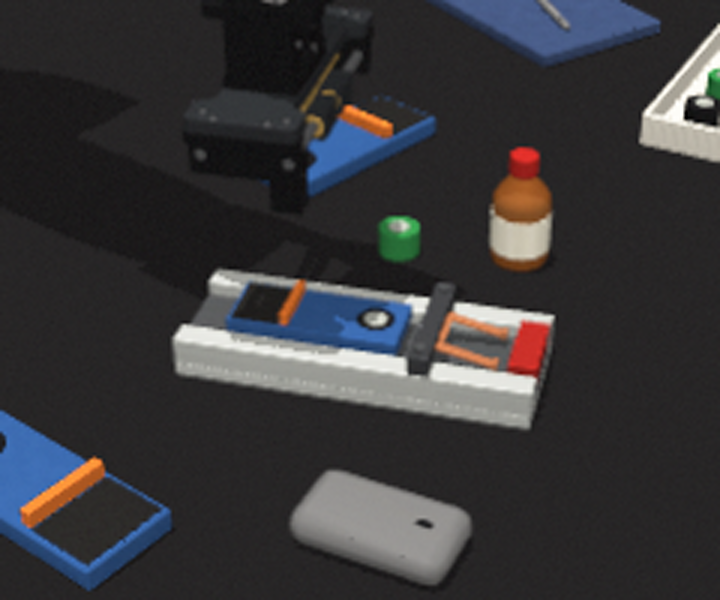

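The scene crop shows the carrier untouched at crop (320,315), with the hand still about 5 cm to the left of the track. I'll centre it over the tail pad.

Call:
{"method": "servo_tool", "body": {"plan": [[0, 1.1, -2.4, 0, 0, 0, 0], [0, 2.2, -4.7, 0, 0, 0, 0], [0, 2.2, -4.7, 0, 0, 0, 0], [0, 2.2, -4.7, 0, 0, 0, 0]]}}

```text
time: 2.2
eef_pos: [0.4901, 0.0775, 0.0836]
tcp_rot: [-0.69, 3.063, -0.0]
contact_force: [0.0, -0.0, -0.6]
finger_gap: 0.003
gripper_force: 0.0
```

Call:
{"method": "servo_tool", "body": {"plan": [[0, 0, 0, -1.5, 0, 0, 0], [0, 0, 0, -3, 0, 0, 0], [0, 0, 0, -3.8, 0, 0, 0], [0, 0, 0, -4.2, 0, 0, 0], [0, 0, 0, -4.2, 0, 0, 0]]}}

```text
time: 2.7
eef_pos: [0.489, 0.0779, 0.0403]
tcp_rot: [0.693, -3.064, -0.0]
contact_force: [0.3, 0.9, 0.1]
finger_gap: 0.012
gripper_force: 0.0
```

```bash
python3 st.py; python3 -c "
from h import *
for n in('scene','top'):
    im=read_camera(n); c=im[200:320,250:430] if n=='scene' else im[155:320,235:370]
    cv2.imwrite(f'pics/{n}2.png',cv2.resize(c,None,fx=4,fy=4,interpolation=cv2.INTER_CUBIC))"
```

```text
t 2.7 pos [0.489  0.0779 0.0403] track -0.0675 0.0008 yaw err 0.0001819170236108114 tilt [-0.001  0.   ] F [0.3 0.9 0.1] gap 0.011582015835414192
```

View pics/scene2.png

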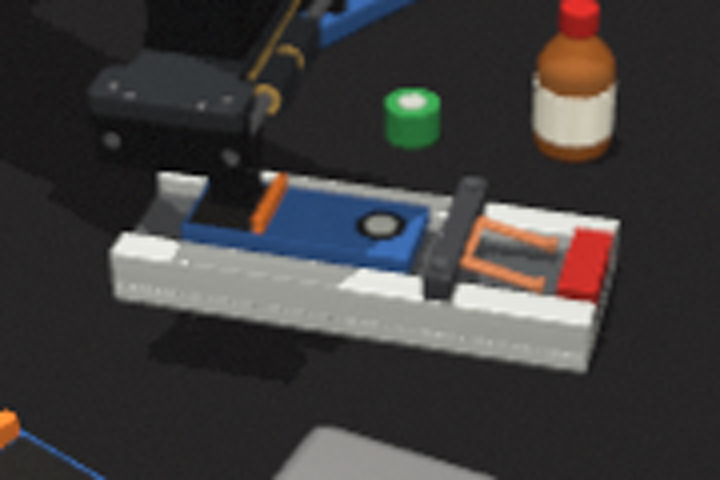

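The fingertips at about crop (235,190) sit over the black pad, just behind the rib. Now I press down.

Call:
{"method": "servo_tool", "body": {"plan": [[0, 0, 0, -0.2, 0, 0, 0], [0, 0, 0, -0.4, 0, 0, 0], [0, 0, 0, -0.6, 0, 0, 0], [0, 0, 0, -0.8, 0, 0, 0], [0, 0, 0, -0.8, 0, 0, 0]]}}

```text
time: 3.3
eef_pos: [0.4902, 0.0775, 0.0336]
tcp_rot: [-0.692, 3.063, -0.0]
contact_force: [-2.4, -0.3, 9.6]
finger_gap: 0.007
gripper_force: 4.6
```

```bash
python3 st.py
```

```text
t 3.3 pos [0.4902 0.0775 0.0336] track -0.0666 -0.0001 yaw err -0.0005268687455446397 tilt [0.001 0.   ] F [-2.4 -0.3  9.6] gap 0.006906682377556722
```

Call:
{"method": "servo_tool", "body": {"plan": [[0, 0, 0, -0.15, 0, 0, 0], [0, 0, 0, -0.3, 0, 0, 0], [0, 0, 0, -0.4, 0, 0, 0], [0, 0, 0, -0.4, 0, 0, 0]]}}

```text
time: 3.7
eef_pos: [0.4923, 0.0774, 0.0323]
tcp_rot: [-0.691, 3.06, -0.002]
contact_force: [-6.0, -0.5, 24.3]
finger_gap: 0.002
gripper_force: 12.0
```

```bash
python3 st.py; python3 -c "
from h import *
for n in('scene','top'):
    im=read_camera(n); c=im[200:320,250:430] if n=='scene' else im[155:320,235:370]
    cv2.imwrite(f'pics/{n}3.png',cv2.resize(c,None,fx=4,fy=4,interpolation=cv2.INTER_CUBIC))"
```

```text
t 3.7 pos [0.4923 0.0774 0.0323] track -0.0648 -0.0011 yaw err -0.00022538378175473994 tilt [ 0.005 -0.   ] F [-6.  -0.5 24.3] gap 0.002163883267163204
```

View pics/scene3.png

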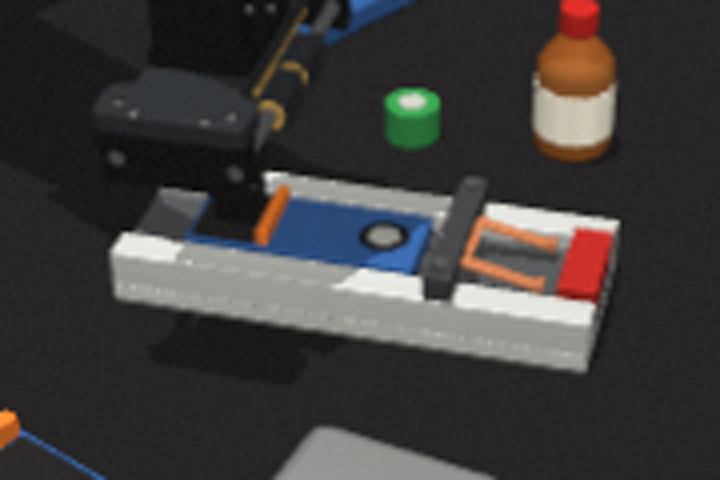

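The carrier is lying flat, its top just above the wall tops at crop (330,220), pressed with 24 N. Now I push along the track.

Call:
{"method": "servo_tool", "body": {"plan": [[0, 0.36, 0.17, 0, 0, 0, 0], [0, 0.72, 0.34, 0, 0, 0, 0], [0, 1.08, 0.52, 0, 0, 0, 0], [0, 1.44, 0.69, 0, 0, 0, 0], [0, 1.8, 0.86, 0, 0, 0, 0]]}}

```text
time: 4.3
eef_pos: [0.5104, 0.0856, 0.0323]
tcp_rot: [-0.691, 3.06, -0.003]
contact_force: [-4.8, -2.9, 23.1]
finger_gap: 0.005
gripper_force: 11.3
```

```bash
python3 st.py
```

```text
t 4.3 pos [0.5104 0.0856 0.0323] track -0.0449 -0.0015 yaw err -0.0002815538361118364 tilt [ 0.005 -0.001] F [-4.8 -2.9 23.1] gap 0.004743548012870777
```

Call:
{"method": "servo_tool", "body": {"plan": [[0, 0.3, 0.2, 0, 0, 0, 0], [0, 0.66, 0.38, 0, 0, 0, 0], [0, 1.02, 0.56, 0, 0, 0, 0], [0, 1.4, 0.76, 0, 0, 0, 0], [0, 1.76, 0.95, 0, 0, 0, 0]]}}

```text
time: 4.8
eef_pos: [0.528, 0.0951, 0.0323]
tcp_rot: [-0.691, 3.06, -0.003]
contact_force: [-5.3, -1.9, 21.2]
finger_gap: 0.002
gripper_force: 10.8
```

```bash
python3 st.py; python3 -c "
from h import *
for n in('scene','top'):
    im=read_camera(n); c=im[200:320,250:430] if n=='scene' else im[155:320,235:370]
    cv2.imwrite(f'pics/{n}4.png',cv2.resize(c,None,fx=4,fy=4,interpolation=cv2.INTER_CUBIC))"
```

```text
t 4.8 pos [0.528  0.0951 0.0323] track -0.0249 -0.0004 yaw err -0.0003324159986304309 tilt [ 0.005 -0.001] F [-5.3 -1.9 21.2] gap 0.0023030341056962927
```

View pics/scene4.png

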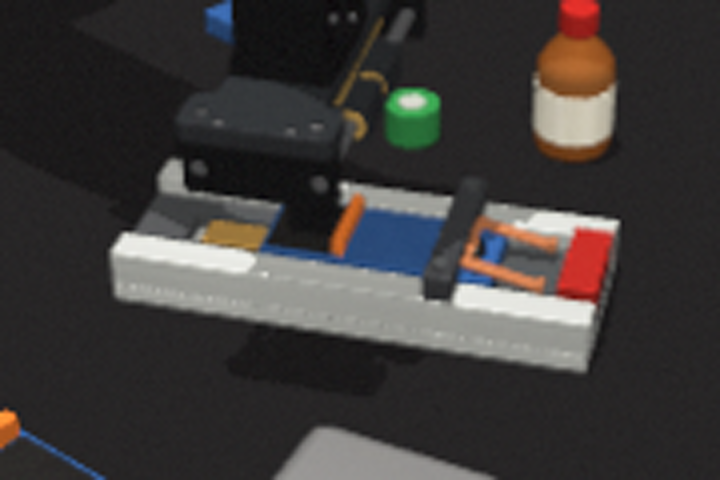

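The nose has passed under the bridge (blue visible at crop (490,260)) and the brass pad shows behind the tail at (235,235). I keep going.

Call:
{"method": "servo_tool", "body": {"plan": [[0, 0.36, 0.17, 0, 0, 0, 0], [0, 0.72, 0.34, 0, 0, 0, 0], [0, 1.08, 0.52, 0, 0, 0, 0], [0, 1.44, 0.69, 0, 0, 0, 0], [0, 1.8, 0.86, 0, 0, 0, 0]]}}

```text
time: 5.4
eef_pos: [0.5445, 0.1032, 0.0323]
tcp_rot: [-0.692, 3.063, -0.003]
contact_force: [-10.6, -5.0, 25.9]
finger_gap: 0.009
gripper_force: 13.1
```

```bash
python3 st.py
```

```text
t 5.4 pos [0.5445 0.1032 0.0323] track -0.0066 -0.0002 yaw err -0.00013851161708888782 tilt [ 0.002 -0.002] F [-10.6  -5.   25.9] gap 0.00864475028274855
```

Call:
{"method": "servo_tool", "body": {"plan": [[0, 0.27, 0.13, 0, 0, 0, 0], [0, 0.54, 0.26, 0, 0, 0, 0], [0, 0.81, 0.39, 0, 0, 0, 0], [0, 1.08, 0.52, 0, 0, 0, 0], [0, 1.26, 0.6, 0, 0, 0, 0]]}}

```text
time: 5.9
eef_pos: [0.5567, 0.1091, 0.0323]
tcp_rot: [-0.692, 3.064, -0.003]
contact_force: [-9.4, -4.0, 25.6]
finger_gap: 0.007
gripper_force: 14.6
```

```bash
python3 st.py
```

```text
t 5.9 pos [0.5567 0.1091 0.0323] track 0.0071 -0.0002 yaw err -0.0002338994435588937 tilt [ 0.001 -0.002] F [-9.4 -4.  25.6] gap 0.006904891475426457
```

Call:
{"method": "servo_tool", "body": {"plan": [[0, 0.18, 0.09, 0, 0, 0, 0], [0, 0.36, 0.17, 0, 0, 0, 0], [0, 0.54, 0.26, 0, 0, 0, 0], [0, 0.54, 0.26, 0, 0, 0, 0]]}}

```text
time: 6.3
eef_pos: [0.5616, 0.1114, 0.0323]
tcp_rot: [0.693, -3.063, 0.004]
contact_force: [-13.3, -5.9, 28.7]
finger_gap: 0.007
gripper_force: 16.1
```

```bash
python3 st.py; python3 -c "
from h import *
for n in('scene','top'):
    im=read_camera(n); c=im[200:320,250:430] if n=='scene' else im[155:320,235:370]
    cv2.imwrite(f'pics/{n}5.png',cv2.resize(c,None,fx=4,fy=4,interpolation=cv2.INTER_CUBIC))"
```

```text
t 6.3 pos [0.5616 0.1114 0.0323] track 0.0124 -0.0001 yaw err 6.53806988522021e-05 tilt [-0.    -0.002] F [-13.3  -5.9  28.7] gap 0.006940030840258735
```

View pics/scene5.png

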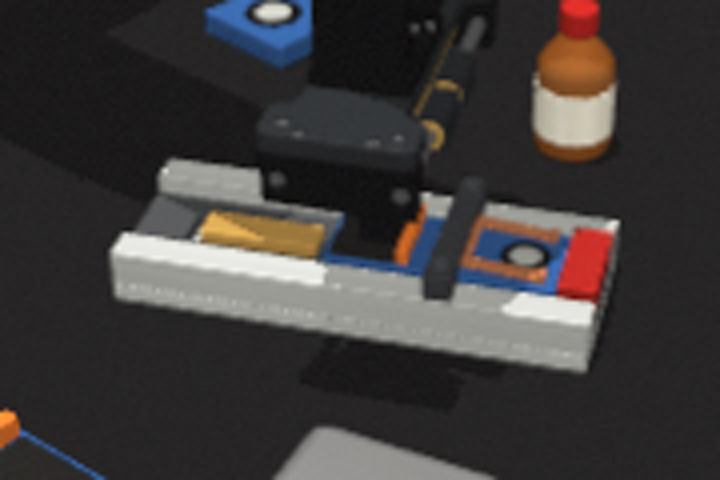

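The nose has reached the red stop at crop (565,275) and the brass pad looks raised at (265,235). A small extra push will confirm the stop contact.

Call:
{"method": "servo_tool", "body": {"plan": [[0, 0.1, 0.05, 0, 0, 0, 0], [0, 0.2, 0.1, 0, 0, 0, 0], [0, 0.27, 0.13, 0, 0, 0, 0], [0, 0.27, 0.13, 0, 0, 0, 0]]}}

```text
time: 6.8
eef_pos: [0.5617, 0.1115, 0.0322]
tcp_rot: [0.692, -3.057, 0.005]
contact_force: [-22.4, -12.2, 37.6]
finger_gap: 0.002
gripper_force: 21.7
```

```bash
python3 st.py
```

```text
t 6.8 pos [0.5617 0.1115 0.0322] track 0.0125 -0.0001 yaw err 0.00042066898360548777 tilt [-0.006 -0.005] F [-22.4 -12.2  37.6] gap 0.0023609570744956613
```

The tool stopped moving while the push force rose, so the carrier is home. I let go by lifting.

Call:
{"method": "servo_tool", "body": {"plan": [[0, -0.18, -0.09, 0.1, 0, 0, 0], [0, -0.23, -0.11, 0.3, 0, 0, 0], [0, -0.27, -0.13, 0.6, 0, 0, 0], [0, -0.4, -0.2, 1.2, 0, 0, 0], [0, -0.6, -0.3, 3, 0, 0, 0], [0, -0.6, -0.3, 7, 0, 0, 0], [0, -0.6, -0.3, 11, 0, 0, 0], [0, -5, -2.5, 15, 0, 0, 0]]}}

```text
time: 7.6
eef_pos: [0.5261, 0.0946, 0.1732]
tcp_rot: [-0.693, 3.059, -0.0]
contact_force: [0.6, 0.0, 1.7]
finger_gap: 0.009
gripper_force: 0.0
```

Call:
{"method": "servo_tool", "body": {"plan": [[0, -4, -2, 2, 0, 0, 0], [0, -8, -4, 4, 0, 0, 0], [0, -8, -4, 4, 0, 0, 0], [0, -8, -4, 4, 0, 0, 0]]}}

```text
time: 8.0
eef_pos: [0.4434, 0.0536, 0.2115]
tcp_rot: [-0.69, 3.061, -0.001]
contact_force: [0.8, 0.3, -1.0]
finger_gap: 0.008
gripper_force: 0.0
```

```bash
python3 st.py; python3 -c "
from h import *
a=[]
for n in('scene','top'):
    im=read_camera(n); c=im[215:300,260:420] if n=='scene' else im[155:320,235:370]
    a.append(cv2.resize(c,(0,0),fx=440/c.shape[0]*(.5 if n=='scene' else 1),fy=440/c.shape[0]*(.5 if n=='scene' else 1),interpolation=cv2.INTER_CUBIC))
a[0]=cv2.copyMakeBorder(a[0],0,220,0,0,cv2.BORDER_CONSTANT)
cv2.imwrite('pics/end.png',np.hstack(a)); print(a[0].shape,a[1].shape)"
```

```text
t 8.0 pos [0.4434 0.0536 0.2115] track -0.1191 -0.0016 yaw err -0.0011695090780889927 tilt [0.004 0.   ] F [ 0.8  0.3 -1. ] gap 0.008188986557147174
(440, 414, 3) (440, 360, 3)
```

View pics/end.png

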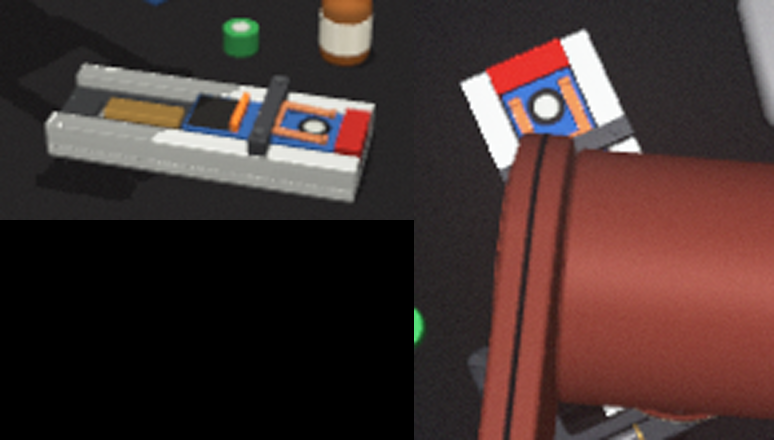

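The carrier's nose is at the red stop (end.png (335,130), and (530,90) in the top view). The prongs are resting on it, the brass pad is up behind the tail at (145,112), and the arm is clear.

```bash
python3 -c "
from plant import *
print(finish_job())"
```

```text
the job is handed in; nothing more can be done
None
```

The job is handed in with the carrier home against the red stop, the leaf spring on it, the brass pad sprung up behind it and the arm clear; `finish_job()` gave no verdict, so this rests on the last pictures and forces.

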